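# Put the stove lining plates away in the slot rack

### The arm

A 7-joint arm with a two-finger parallel gripper is mounted at the origin on the work surface. World frame = base frame: x ahead of the robot, y to its left, z up, the work surface at z = 0. Lengths are in m, angles in rad, forces in N, time in s.
With the tool pointing down it reaches from about 0.4 to 0.85 m from the base axis. Payload 10.4 kg.
Tool frame: the origin (TCP) lies midway between the tips of the shut fingers; the grasp point (between the pads) lies 19 mm behind it; x points along the fingers, y is the direction in which the jaws open and shut, and the axes are right-handed (so a half turn about x gives the same grasp; the last joint's range is limited). The gripper opens to 87 mm and grips with 3 to 60 N. Pads are 19 mm wide; open, the fingers measure 117 mm over their backs; the gripper's body (75 mm by 190 mm) begins 51 mm behind the grasp point.
Start: joints at [1.19, 0.332, -0.065, 1.46, 0.022, 1.35, -0.088], TCP at [0.219, -0.585, 0.223] pointing down, gripper open.
Joint ranges: [-2.6, 2.6], [-0.5, 2.12], [-1.47, 1.34], [0.16, 2.42], [-1.27, 4.41], [0.06, 2.06], [-2.6, 2.6]. Speed limits (rad/s): [2.22, 2.22, 2.79, 2.79, 3.14, 3.14, 3.14].

### API

Orientations are given as a unit quaternion [x, y, z, w].
In Python, from bench import * gives the robot as it stands.
- The arm moves only by the shell command python3 -m inch 'ROWS' [FORCE]. ROWS is JSON, a list that holds one entry, the list of rows, each a list of 7 numbers: the shift along the world's x, y, z each as a share of 120 mm, from -1 to 1, then the turn, a rotation vector about the world's x, y, z each as a share of 2 pi rad, from -1 to 1, then the closure, from 0 (fully open) to 1 (shut). A call has 1 to 10 rows; each row is the pose to reach, as a shift and turn from the pose commanded when the call began, turning the shorter way round; what a row does not reach only later rows make up. A row lasts 1/10 s, in which the tool goes at most 50 mm and 8.59 degrees, less where a joint would pass 70% of its speed; a pose out of reach is approached as far as the arm can. A call with a number of a shift or a turn outside -1 to 1 is refused whole. A call with a gripper value outside its range is refused whole. The fingers move at their own pace and stop on an object; FORCE is the grip in N (left out, the last holds). Time passes only in rows, so rows that repeat a pose let the fingers close. It gives the time, the measured TCP pose, the force and the opening at its end, in the units of the state.
- read_state(): the state, without advancing time (a new reading comes with each control period).
- camera(name): name is "scene" or "top" or "wrist"; returns the picture (400x640x3 uint8, red, green, blue); there is no depth.
- get_calibration(name): a dict with "fx", "fy", "cx", "cy" (pixels), "k1" (the pictures are not rectified: a ray, as slopes to the right and down, at radius r is drawn at 1 + k1 r^2 times it, then the intrinsics apply), "xyz" and "attitude" of the camera in the world. Camera axes: x right, y up, looking along -z (the intrinsics and any distortion apply to the point x, -y, -z); pixel columns grow to the right and rows downward; lengths in m; the calibration is good to about 2 mm. A picture is of the moment at which its call begins: read the wrist's pose just before it. get_calibration takes no time and is no camera call; for the wrist camera it gives the pose at the moment of the call.
- close_job(): hands the job in, once; it reports no verdict.
The state is a dict: "time": time; "joint_positions": joint angles; "joint_vel": joint speeds; "joint_torque": joint torques, N m; "ee_pos": TCP position; "eef_rot": TCP orientation; "ft_force": force on the tool from outside, world axes, zero at the start; "torque": the same for the moment, N m; "width": finger opening in m.
Only numpy, scipy, OpenCV 4.12 (cv2) and the standard library are available. Lean on these libraries where they do the work, as an engineer would, in place of code of your own. Each camera call takes 0.05 s, during which the arm holds its last target.

### The job

Put the two brittle stove lining plates from the tray upright into the wooden slot rack, each in the slot made for its thickness: first the thick terracotta one into the widest slot, then the thin grey one into the narrowest. Press each one down past the sprung cheek until it stands on the cushioned stop at the bottom of its slot and bed it there with a steady push of about 15 N, never pushing it onto the stop with more than 30 N or jamming it hard in the slot; then let go of it. Leave the middle slot empty and do not disturb the mug, the jar and the tin.

Things in the scene. Friction and masses are not known exactly. Their poses are not given: they have to be found in the camera images.
- plate_thick: Terracotta-coloured fireclay lining plate, 60 x 16 x 90 mm (x, y, z), about 250 g, standing upright in the tray. Origin: centre of its lower face; y is its thickness, z points up. Brittle. It belongs in the widest slot.
- plate_thin: Grey soapstone lining plate, 60 x 9 x 90 mm (x, y, z), about 160 g, standing upright in the tray. Origin: centre of its lower face; y is its thickness, z points up. Brittle. It belongs in the narrowest slot.
- tray: Fixed dark steel tray, 120 x 220 x 18 mm with 5 mm walls and a 5 mm floor (the plates stand 5 mm above the table). Origin: centre of its underside on the table; the plates stand side by side along its y, either one at either end.
- rack: Fixed wooden slot rack, 70 x 180 x 50 mm (x, y, z). Origin: centre of its underside, on the table. Three slots in a row along y, 50 mm apart, run along x through the whole 70 mm, open at both ends. Each narrows: its sides slope in from 16 mm wider than the throat at z = 50 mm to the straight throat, from z = 40 mm down to the 8 mm thick base.
- slot_wide (a point): Centre of the mouth of the widest slot (throat 19 mm wide), level with the rack's top (z = 50 mm), at rack y = +50 mm. For the 16 mm plate. In its +y wall a sprung steel cheek stands 4 mm into the throat, sloping in from z = 41 to 32 mm, flat from there to 22 mm: a plate does not fall past it but slides past with 3 to 10 N of push, and is then held by friction.
- slot_middle (a point): Centre of the mouth of the middle slot (throat 15 mm), level with the rack's top, at rack y = 0. Stays empty.
- slot_narrow (a point): Centre of the mouth of the narrowest slot (throat 12 mm wide), level with the rack's top, at rack y = -50 mm. For the 9 mm plate. In its +y wall a sprung steel cheek stands 4 mm into the throat, sloping in from z = 41 to 32 mm, flat from there to 22 mm: a plate does not fall past it but slides past with 3 to 10 N of push, and is then held by friction.
- seat_wide: Thin steel socket fixed under the widest slot; origin at the slot's centre, 8 mm above the table. It carries a stop with a black rubber-topped sprung pad on which the plate stands. The stop's height is not measured and differs every time: the untouched pad top is anywhere from 18 to 30 mm above the table. The pad gives about 1 mm for 6 N, up to 4 mm.
- seat_narrow: Thin steel socket fixed under the narrowest slot; origin at the slot's centre, 8 mm above the table. It carries a stop with a black rubber-topped sprung pad on which the plate stands. The stop's height is not measured and differs every time: the untouched pad top is anywhere from 18 to 30 mm above the table. The pad gives about 1 mm for 6 N, up to 4 mm.
- mug: Blue ceramic mug, 80 mm wide, 85 mm tall, standing on the table; origin at the centre of its underside. Leave alone.
- jar: Amber glass jar with a red cap, 70 mm wide, 100 mm tall; origin at the centre of its underside. Leave alone.
- tin: Grey tin can with a white lid and pale label, 72 mm wide, 60 mm tall; origin at the centre of its underside. Leave alone.
There are look-alikes about, which are no part of the job. What is shaped like the plate_thin but green is not meant. Of the things shaped like the plate_thick, the terracotta one is meant.

How it is judged:
On the way, in this order (a step that is already met when the one before it is completed fails the run):
1. the thick plate stands in the widest slot and is pressed on its stop with more than 6 N (horizontal distance between plate_thick and slot_wide below 0.01 m and angle between plate_thick's own z axis and vertical below 0.12 rad and angle between the y axis of plate_thick and the y axis of rack, either way round below 0.14 rad and z of plate_thick in the frame of rack below 0.033 m and contact force between plate_thick and seat_wide above 6 N), for 0.2 s.
2. then the thin plate stands in the narrowest slot and is pressed on its stop with more than 6 N (horizontal distance between plate_thin and slot_narrow below 0.01 m and angle between plate_thin's own z axis and vertical below 0.12 rad and angle between the y axis of plate_thin and the y axis of rack, either way round below 0.14 rad and z of plate_thin in the frame of rack below 0.033 m and contact force between plate_thin and seat_narrow above 6 N), for 0.2 s.
At the end, for the whole second after the job is handed in: Thick plate in the widest slot, thin plate in the narrowest: each within 10 mm of the slot centre seen from above, within 0.12 rad of upright and 0.14 rad of the rack, its foot less than 33 mm above the table and resting on its stop (over 0.3 N), at rest and released (horizontal distance between plate_thick and slot_wide below 0.01 m and angle between each of plate_thick, plate_thin's own z axis and vertical below 0.12 rad and angle between the y axis of each of plate_thick, plate_thin and the y axis of rack, either way round below 0.14 rad and z of each of plate_thick, plate_thin in the frame of rack below 0.033 m and horizontal distance between plate_thin and slot_narrow below 0.01 m and contact force between plate_thick and seat_wide above 0.3 N and contact force between plate_thin and seat_narrow above 0.3 N and linear speed of each of plate_thick, plate_thin below 0.02 m/s); the robot touches nothing.
It fails at once if a plate is pushed onto its stop with more than 30 N (contact force between plate_thick and seat_wide above 30 N or contact force between plate_thin and seat_narrow above 30 N).
It fails at once if a plate is jammed against the rack (all contact forces between them together over 60 N) (contact force between any of plate_thick, plate_thin and rack above 60 N).
It fails at once if the mug is shifted by more than 20 mm or tipped (distance of mug from where it was at the start of the episode above 0.02 m or angle between mug's own z axis and vertical above 0.3 rad).
It fails at once if the jar is shifted by more than 20 mm or tipped (distance of jar from where it was at the start of the episode above 0.02 m or angle between jar's own z axis and vertical above 0.3 rad).
It fails at once if the tin is shifted by more than 20 mm or tipped (distance of tin from where it was at the start of the episode above 0.02 m or angle between tin's own z axis and vertical above 0.3 rad).
It also fails if it takes over 62 s, if anything falls off the work surface, if the arm or the gripper's body presses on something with over 40 N, if the wrist force passes 120 N, or if a joint passes its speed limit or range.

## Working session

There is one attempt and no reset: what is moved stays moved. The work goes in short steps, Python scripts to look and compute and a shell command to move; the robot and the scene stay as the last step left them, time stands still between calls to the robot, and variables do not carry over. Pictures are saved under pics/ and viewed, and the job is handed in when it is done.

```bash
ls; mkdir -p pics; python3 - <<'E'
from bench import *
import cv2
s=read_state();print(s)
for n in ["scene","top","wrist"]:
    print(n,get_calibration(n))
    cv2.imwrite(f"pics/{n}0.png",cv2.cvtColor(camera(n),cv2.COLOR_RGB2BGR))
E
```

```text
pics
{'time': 0.0, 'joint_positions': array([ 1.19038994,  0.33287612, -0.06471105,  1.46097862,  0.0215842 ,
        1.34990474, -0.08845917]), 'joint_vel': array([-0.00148468, -0.00107385, -0.00205011, -0.00019038, -0.00140203,
        0.0018986 ,  0.00063489]), 'joint_torque': array([-8.51869790e-04, -6.23252892e+01,  2.38920422e-02, -3.89893985e+01,
       -6.14648801e-02,  3.98844620e-02,  1.31796151e-04]), 'ee_pos': array([ 0.21874928, -0.58503315,  0.22173351]), 'eef_rot': array([-0.69570614, -0.12636268,  0.69592668, -0.1253455 ]), 'ft_force': array([-0.38690009,  0.27712454, -0.43320979]), 'torque': array([-0.03330035,  0.04253217, -0.02501394]), 'width': 0.08714591358467141}
scene {'fx': 511.47865717491055, 'fy': 511.47865717491055, 'cx': 316.62155748463556, 'cy': 194.5810910853051, 'k1': -0.09149880976728832, 'xyz': array([ 1.0979995 , -0.13050262,  0.83435534]), 'attitude': array([0.24008665, 0.18194921, 0.57546007, 0.76032795])}
top {'fx': 413.739983538409, 'fy': 413.739983538409, 'cx': 315.2660468578621, 'cy': 196.34065853401071, 'k1': -0.11152051439866288, 'xyz': array([0.43893253, 0.00879306, 0.85778816]), 'attitude': array([-0.05577882,  0.05412007,  0.70551781, -0.70441774])}
wrist {'fx': 333.8562210618816, 'fy': 333.8562210618816, 'cx': 320.44392364031205, 'cy': 201.46729291338076, 'k1': -0.06413838940020893, 'xyz': array([ 0.28928704, -0.55883283,  0.38445745]), 'attitude': array([-0.11322961,  0.07908372, -0.5645401 ,  0.81376858])}
```

View pics/scene0.png

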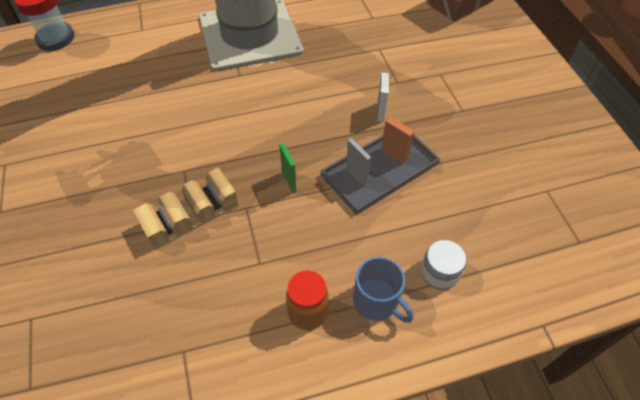

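View pics/top0.png

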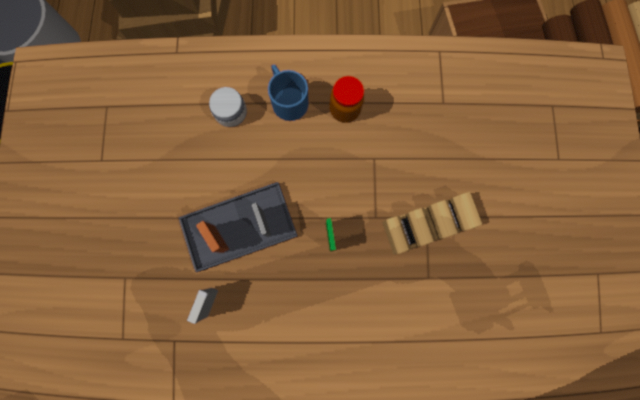

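View pics/wrist0.png

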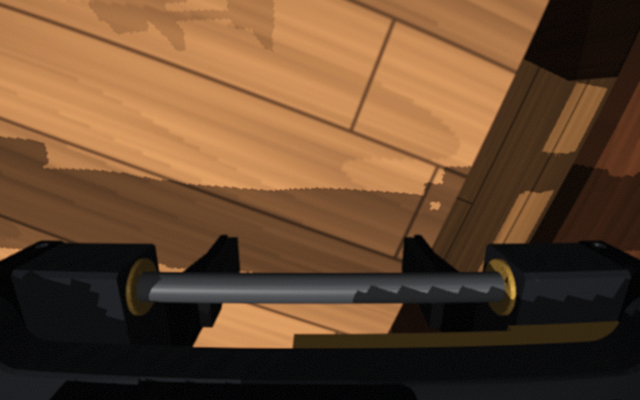

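The scene view shows the rack at about (185,205), the green decoy at (288,167), the tray at (380,165) holding the grey plate (358,160) and the terracotta plate (398,140), and a white decoy at (383,97). The top view shows the tray at (240,227) and the rack at (435,222). The mug, jar and tin stand at the far side. The wrist camera sees none of it yet. Next I'll zoom in and measure.

```bash
cat > h.py <<'E'
from bench import *
import cv2, numpy as np
from scipy.spatial.transform import Rotation as R
def ray(cal,px):
    K=np.array([[cal['fx'],0,cal['cx']],[0,cal['fy'],cal['cy']],[0,0,1]])
    p=cv2.undistortPoints(np.array(px,float).reshape(-1,1,2),K,np.array([cal['k1'],0,0,0.]))[:,0]
    d=np.c_[p[:,0],-p[:,1],-np.ones(len(p))]
    return R.from_quat(cal['attitude']).apply(d)
def onz(cal,px,z):
    d=ray(cal,px); return cal['xyz']+d*((z-cal['xyz'][2])/d[:,2])[:,None]
def proj(cal,P):
    q=R.from_quat(cal['attitude']).inv().apply(np.atleast_2d(P)-cal['xyz'])
    u=q[:,0]/-q[:,2]; v=-q[:,1]/-q[:,2]; f=1+cal['k1']*(u*u+v*v)
    return np.c_[cal['cx']+cal['fx']*u*f, cal['cy']+cal['fy']*v*f]
def save(n,im): cv2.imwrite(f"pics/{n}.png",cv2.cvtColor(im,cv2.COLOR_RGB2BGR))
E
python3 - <<'E'
import cv2
t=cv2.imread('pics/top0.png');s=cv2.imread('pics/scene0.png')
a=cv2.resize(t[180:260,380:490],None,fx=5,fy=5,interpolation=2)
b=cv2.resize(t[175:275,175:305],None,fx=5,fy=5,interpolation=2)
cv2.imwrite('pics/z_rack.png',a);cv2.imwrite('pics/z_tray.png',b)
cv2.imwrite('pics/z_srack.png',cv2.resize(s[160:255,125:245],None,fx=6,fy=6,interpolation=2))
E
```

```text
(no output)
```

View pics/z_rack.png

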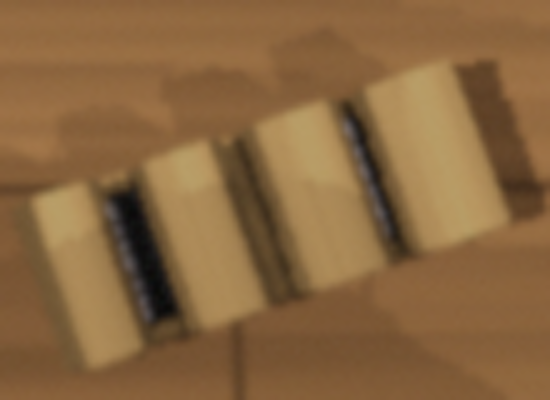

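View pics/z_tray.png

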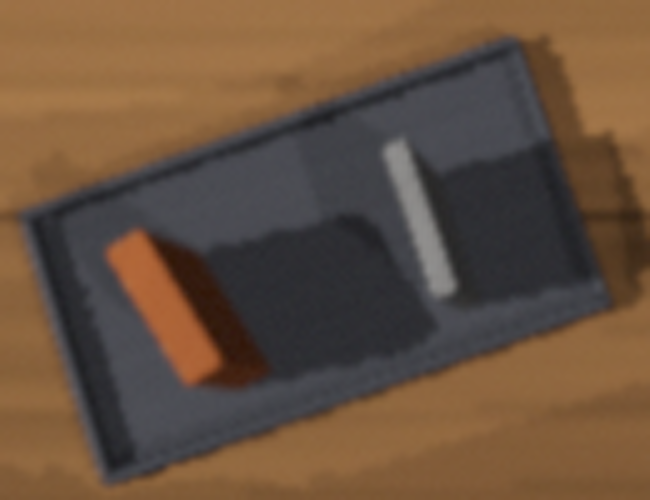

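View pics/z_srack.png

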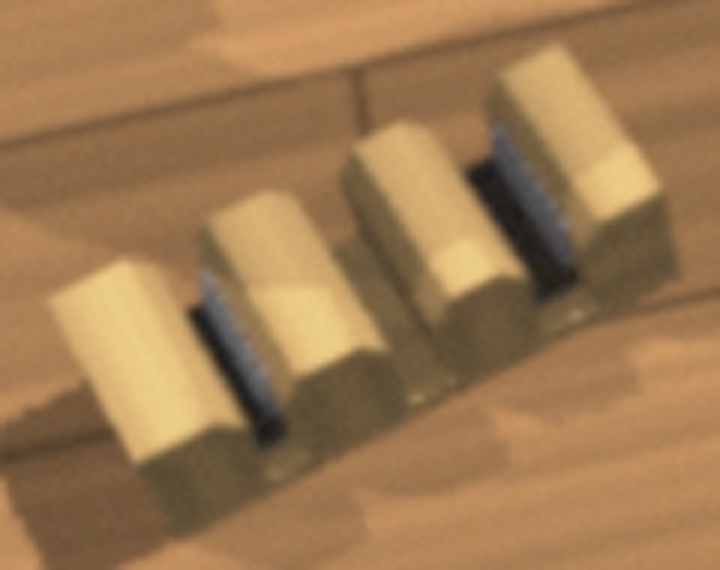

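In these zooms the wide slot is the left one in the top view, with black seat and blue cheek at about (408,232). The narrow slot is on the right at about (455,213). Both cheeks sit on the rack's +y side. The thick plate is at about (207,236) and the thin one at about (259,219).

```bash
cat > m.py <<'E'
from h import *
def blobs(im,kind):
    hsv=cv2.cvtColor(im,cv2.COLOR_RGB2HSV)
    return hsv
E
python3 - <<'E'
from h import *
t=cv2.cvtColor(cv2.imread('pics/top0.png'),cv2.COLOR_BGR2RGB); c=get_calibration('top')
# rack corners by eye on zoom
p=np.array([[32,203],[88,370],[508,222],[455,62]])/5.+[380,180]-0.4
P=onz(c,p,0.05);print(P.round(4))
print('sides',[np.linalg.norm(P[i]-P[(i+1)%4]).round(4) for i in range(4)])
cen=P.mean(0);yv=(P[0]+P[1]-P[2]-P[3])[:2];yv/=np.linalg.norm(yv);print('rack',cen,'yaw',np.degrees(np.arctan2(-yv[0],yv[1])))
print('wide',cen[:2]+.05*yv,'narrow',cen[:2]-.05*yv)
hsv=cv2.cvtColor(t,cv2.COLOR_RGB2HSV)
m1=(hsv[...,0]<14)&(hsv[...,1]>150)&(hsv[...,2]>170);
m2=(hsv[...,1]<60)&(hsv[...,2]>120)
for n,m in (('thick',m1),('thin',m2)):
    k=np.zeros_like(m);k[190:262,188:290]=m[190:262,188:290]
    N,l,st,ct=cv2.connectedComponentsWithStats(k.astype(np.uint8));i=1+st[1:,4].argmax()
    ys,xs=np.nonzero(l==i)
    Q=onz(c,np.c_[xs,ys],0.095)
    r=cv2.minAreaRect((Q[:,:2]*1000).astype(np.float32));print(n,st[i],ct[i],r, onz(c,[ct[i]],0.095)); print(cv2.boxPoints(r))
# mug etc
E
```

```text
[[ 0.5179 -0.1283  0.05  ]
 [ 0.4526 -0.1487  0.05  ]
 [ 0.5093 -0.3198  0.05  ]
 [ 0.5739 -0.3017  0.05  ]]
sides [np.float64(0.0685), np.float64(0.1803), np.float64(0.0671), np.float64(0.1822)]
rack [ 0.51342802 -0.22461558  0.05      ] yaw 18.116684133658783
wide [ 0.49788036 -0.17709432] narrow [ 0.52897568 -0.27213684]
thick [198 223  18  27 155] [206.6        235.39354839] ((484.2572937011719, 212.0910186767578), (53.7581672668457, 11.186328887939453), 30.924230575561523) [[0.48554615 0.21232647 0.095     ]]
[[458.32477 203.07582]
 [464.0735  193.47966]
 [510.18982 221.10622]
 [504.4411  230.70238]]
thin [252 204  13  30 124] [258.33870968 218.38709677] ((517.5279541015625, 116.21742248535156), (57.525875091552734, 7.396162033081055), 20.14618682861328) [[0.5173441  0.11621033 0.095     ]]
[[489.25113  109.782814]
 [491.7985   102.839165]
 [545.8048   122.65203 ]
 [543.25745  129.59567 ]]
```

```bash
cat >> h.py <<'E'
def jaw(s=None):
    s=s or read_state(); M=R.from_quat(s['eef_rot']).as_matrix(); return M
def yawx():  # yaw of direction perpendicular to jaws (plate long axis when gripping), deg mod 180
    M=jaw(); y=M[:,1]; return (np.degrees(np.arctan2(y[1],y[0]))-90)%180
E
python3 - <<'E'
from h import *
print(jaw().round(3),yawx(), read_state()['ee_pos'])
E
```

```text
[[-0.     0.35  -0.937]
 [ 0.001 -0.937 -0.35 ]
 [-1.    -0.001  0.   ]] 20.502037009185642 [ 0.2187798  -0.5851395   0.22193501]
```

```bash
python3 - <<'E'
from h import *
c=get_calibration('wrist')
P=onz(c,[[320,100],[320,150],[320,200],[320,5],[5,100],[635,100]],0.05);print((P-read_state()['ee_pos']).round(3))
E
python3 -m inch '[[[0.3,0.33,0.1,0,0,0,0],[0.6,0.66,0.2,0,0,0,0],[0.8,1,0.25,0,0,0,0]]]'
python3 -m inch '[[[0.2,0.4,0,0,0,0,0],[0.4,0.8,0,0,0,0,0],[0.5,1,0,0,0,0,0],[0.5,1,0,0,0,0,0]]]'
```

```text
[[ 0.076  0.029 -0.172]
 [ 0.031  0.012 -0.172]
 [-0.017 -0.006 -0.172]
 [ 0.155  0.059 -0.172]
 [-0.031  0.335 -0.172]
 [ 0.196 -0.272 -0.172]]
time: 0.45
ee_pos: [0.3125, -0.4702, 0.2518]
eef_rot: [0.696, 0.126, -0.696, 0.126]
ft_force: [1.5, -0.1, 0.5]
width: 0.087
time: 0.85
ee_pos: [0.374, -0.3467, 0.2519]
eef_rot: [0.696, 0.129, -0.695, 0.128]
ft_force: [0.2, -1.0, -0.5]
width: 0.0875
```

```bash
python3 -m inch '[[[0.3,0.4,0,0,0,0,0],[0.55,0.75,0,0,0,0,0],[0.55,0.75,0,0,0,0,0],[0.55,0.75,0,0,0,0,0]]]'
python3 - <<'E'
from h import *
import pickle
c=get_calibration('wrist');im=camera('wrist');save('w1',im);pickle.dump(c,open('w1.pkl','wb'))
P=onz(c,[[320,100]],.05);print(P)
E
```

```text
time: 1.25
ee_pos: [0.4381, -0.2599, 0.2514]
eef_rot: [0.696, 0.127, -0.696, 0.127]
ft_force: [-0.2, -0.5, -0.1]
width: 0.087
[[ 0.51499885 -0.2302966   0.05      ]]
```

View pics/w1.png

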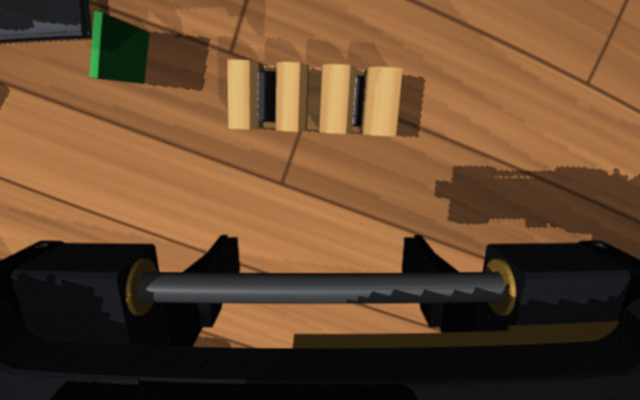

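The wrist view shows the rack at (228–402, 60–135), the wide slot at about x=267 and the narrow slot at about x=357. I'll fit the lines of the top faces.

```bash
python3 - <<'E'
import cv2
s=cv2.imread('pics/w1.png');cv2.imwrite('pics/w1z.png',cv2.resize(s[50:145,215:415],None,fx=4,fy=4,interpolation=2))
from h import *
import pickle
c=pickle.load(open('w1.pkl','rb'))
im=cv2.cvtColor(s,cv2.COLOR_BGR2RGB)
print(im[97,225:405:3].tolist())
E
```

```text
[[127, 85, 53], [206, 167, 103], [220, 182, 113], [219, 187, 118], [219, 181, 113], [219, 182, 113], [219, 173, 108], [206, 160, 98], [163, 122, 74], [106, 79, 46], [105, 79, 49], [98, 86, 78], [57, 55, 59], [36, 35, 35], [10, 10, 10], [12, 11, 12], [6, 9, 10], [159, 118, 72], [207, 160, 100], [214, 169, 105], [219, 184, 115], [221, 185, 117], [220, 181, 114], [218, 173, 107], [207, 160, 99], [112, 82, 50], [105, 77, 47], [92, 69, 43], [96, 72, 44], [96, 71, 44], [96, 71, 43], [95, 71, 43], [180, 137, 84], [205, 156, 98], [210, 163, 101], [222, 179, 114], [221, 186, 119], [219, 182, 113], [220, 180, 113], [218, 172, 106], [207, 161, 100], [154, 116, 71], [107, 78, 47], [116, 99, 88], [47, 45, 47], [8, 4, 6], [41, 31, 19], [169, 128, 77], [205, 159, 99], [203, 157, 97], [217, 174, 108], [220, 176, 110], [220, 182, 114], [219, 182, 114], [220, 180, 112], [219, 173, 108], [207, 162, 100], [203, 157, 96], [161, 120, 74], [85, 56, 35]]
```

View pics/w1z.png

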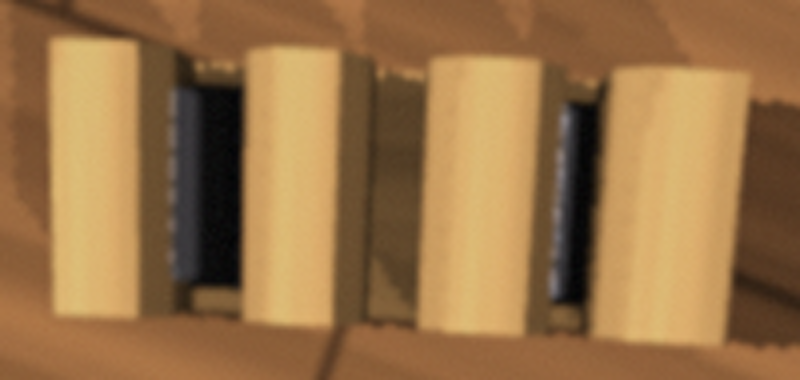

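```bash
python3 - <<'E'
from h import *
import pickle
c=pickle.load(open('w1.pkl','rb'))
z=lambda p:(np.array(p,float)+.5)/4-.5+[215,50]
P=onz(c,z([[50,38],[53,318],[725,345],[750,72]]),.05)[:,:2]
print(P.round(4),[np.linalg.norm(P[i]-P[(i+1)%4]).round(4) for i in range(4)])
cen=P.mean(0);yv=P[0]+P[1]-P[2]-P[3];yv/=np.linalg.norm(yv);yaw=np.arctan2(-yv[0],yv[1])
xv=P[0]+P[3]-P[1]-P[2];print('yaw',np.degrees(yaw),np.degrees(np.arctan2(xv[1],xv[0])),cen)
xh=np.array([yv[1],-yv[0]])
E_=onz(c,z([[137,40],[137,316],[338,48],[334,325],[545,60],[530,333]]),.05)[:,:2]-cen
print('expected y 67.5,15.5,-36');print(np.c_[E_@xh,E_@yv].round(4))
for n,s in(('wide',1),('narrow',-1)):print(n,cen+s*.05*yv)
E
```

```text
[[ 0.5199 -0.1265]
 [ 0.4521 -0.1481]
 [ 0.5093 -0.32  ]
 [ 0.5756 -0.2979]] [np.float64(0.0711), np.float64(0.1812), np.float64(0.0699), np.float64(0.1803)]
yaw 18.206747965559597 18.042028385106278 [ 0.51422706 -0.22313087]
expected y 67.5,15.5,-36
[[ 0.0358  0.0676]
 [-0.0342  0.068 ]
 [ 0.0357  0.016 ]
 [-0.0345  0.015 ]
 [ 0.0351 -0.0372]
 [-0.0343 -0.0376]]
wide [ 0.49860472 -0.17563411]
narrow [ 0.5298494  -0.27062764]
```

```bash

python3 -m inch '[[[0,0.4,0,0,0,0,0],[0,0.8,0,0,0,0,0],[0,1,0,0,0,0,0]]]'
python3 -m inch '[[[0,0.4,0,0,0,0,0],[0,0.8,0,0,0,0,0],[0,1,0,0,0,0,0]]]'
python3 -m inch '[[[-0.05,0.4,0,0,0,0,0],[-0.1,0.8,0,0,0,0,0],[-0.15,1,0,0,0,0,0],[-0.15,1,0,0,0,0,0],[-0.15,1,0,0,0,0,0]]]'
python3 - <<'E'
from h import *
import pickle
c=get_calibration('wrist');im=camera('wrist');save('w2',im);pickle.dump(c,open('w2.pkl','wb'))
s=read_state();print(s['joint_positions'].round(2),proj(c,[[.484,.212,.095],[.517,.116,.095]]))
E
```

```text
time: 1.6
ee_pos: [0.4365, -0.14, 0.2517]
eef_rot: [0.696, 0.126, -0.696, 0.126]
ft_force: [0.9, -0.9, -0.3]
width: 0.0872
time: 1.9
ee_pos: [0.4367, -0.0198, 0.2518]
eef_rot: [0.696, 0.126, -0.696, 0.126]
ft_force: [-0.0, -0.4, -0.3]
width: 0.0868
time: 2.4
ee_pos: [0.4195, 0.0967, 0.2516]
eef_rot: [0.696, 0.125, -0.696, 0.125]
ft_force: [0.2, -1.0, -0.5]
width: 0.0867
[ 0.46 -0.1  -0.73  1.86 -0.07  1.36 -1.47] [[226.37458106  78.91166165]
 [337.76810052  81.16161314]]
```

View pics/w2.png

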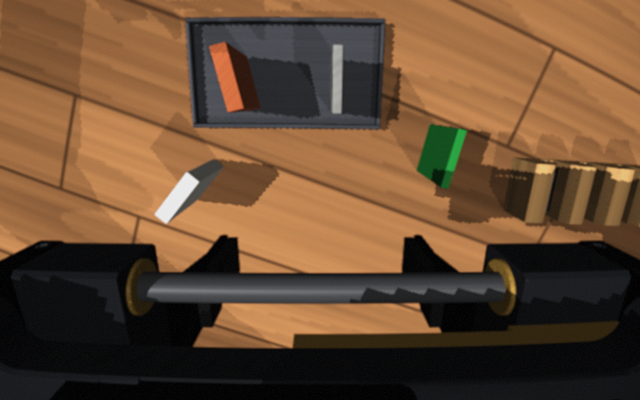

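The wrist view shows the terracotta top face at about (226,77) and the grey one at (337,79), which matches the projected top-camera positions. I'll measure both.

```bash
python3 - <<'E'
from h import *
import pickle
c=pickle.load(open('w2.pkl','rb'));s=cv2.imread('pics/w2.png')
im=cv2.resize(cv2.cvtColor(s,cv2.COLOR_BGR2RGB),None,fx=4,fy=4,interpolation=cv2.INTER_LINEAR)
hsv=cv2.cvtColor(im,cv2.COLOR_RGB2HSV)
for n,m in (('thick',(hsv[...,0]<14)&(hsv[...,1]>120)&(hsv[...,2]>150)),('thin',(hsv[...,1]<60)&(hsv[...,2]>105))):
    k=np.zeros(m.shape,np.uint8);k[100:480,780:1520]=m[100:480,780:1520]
    cs,_=cv2.findContours(k,0,1);q=max(cs,key=cv2.contourArea)[:,0].astype(float)
    Q=onz(c,(q+.5)/4-.5,.095)[:,:2]
    r=cv2.minAreaRect((Q*1000).astype(np.float32));print(n,r)
cv2.imwrite('pics/w2z.png',cv2.resize(s[30:125,195:365],None,fx=4,fy=4,interpolation=2))
E
```

```text
thick ((485.15155029296875, 212.69891357421875), (59.56938552856445, 15.728939056396484), 33.34815216064453)
thin ((518.2086791992188, 117.66539001464844), (60.72050476074219, 9.650164604187012), 19.721176147460938)
```

View pics/w2z.png

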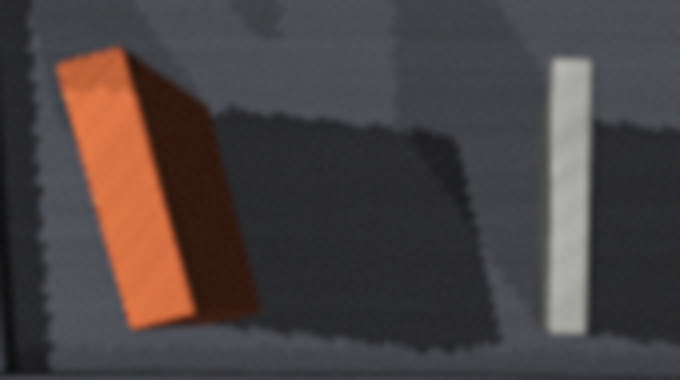

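```bash

python3 -m inch '[[[0.2,0.4,0,0,0,0.0357,0],[0.4,0.8,-0.3,0,0,0.0357,0],[0.548,0.967,-0.6,0,0,0.0357,0],[0.548,0.967,-0.84,0,0,0.0357,0],[0.548,0.967,-0.84,0,0,0.0357,0],[0.548,0.967,-0.84,0,0,0.0357,0]]]'
python3 - <<'E'
from h import *
print(read_state()['ee_pos'],yawx());c=get_calibration('wrist');im=camera('wrist');save('w3',im)
E
```

```text
time: 3.05
ee_pos: [0.4852, 0.2128, 0.1507]
eef_rot: [-0.677, -0.202, 0.678, -0.202]
ft_force: [-0.3, -0.4, 0.6]
width: 0.0868
[0.48523026 0.2128272  0.15069224] 33.23248897726148
```

View pics/w3.png

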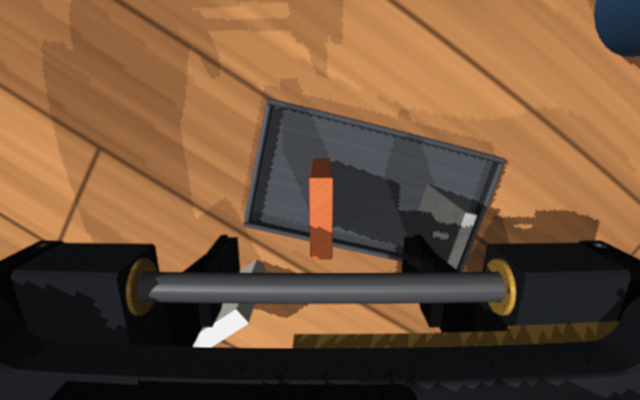

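The plate is centred and square between the fingers at (321,205). Descending and gripping.

```bash

python3 -m inch '[[[0,0,-0.3,0,0,0,0],[0,0,-0.6,0,0,0,0],[0,0,-0.8,0,0,0,0],[0,0,-0.8,0,0,0,0],[0,0,-0.8,0,0,0,1],[0,0,-0.8,0,0,0,1],[0,0,-0.8,0,0,0,1],[0,0,-0.8,0,0,0,1],[0,0,-0.8,0,0,0,1],[0,0,-0.8,0,0,0,1]]]' 30
python3 -m inch '[[[0,0,0,0,0,0,1],[0,0,0,0,0,0,1],[0,0,0,0,0,0,1]]]'
```

```text
time: 4.1
ee_pos: [0.4849, 0.2146, 0.055]
eef_rot: [0.677, 0.203, -0.677, 0.203]
ft_force: [0.7, -0.5, -0.5]
width: 0.047
time: 4.4
ee_pos: [0.4848, 0.2146, 0.0547]
eef_rot: [-0.677, -0.203, 0.677, -0.203]
ft_force: [0.3, -0.8, 0.6]
width: 0.0226
```

```bash

python3 -m inch '[[[0,0,0,0,0,0,1],[0,0,0,0,0,0,1],[0,0,0,0,0,0,1]]]'
python3 -m inch '[[[0,0,0.2,0,0,0,1],[0,0,0.5,0,0,0,1],[0,0,0.8,0,0,0,1],[0,0,0.8,0,0,0,1]]]'
python3 - <<'E'
from h import *
print(read_state()['ee_pos'],yawx(),read_state()['ft_force']);c=get_calibration('wrist');im=camera('wrist');save('w4',im);save('s4',camera('scene'))
E
```

```text
time: 4.7
ee_pos: [0.4848, 0.2146, 0.0547]
eef_rot: [-0.677, -0.203, 0.677, -0.203]
ft_force: [0.4, 0.3, -0.8]
width: 0.0158
time: 5.1
ee_pos: [0.4868, 0.216, 0.1551]
eef_rot: [0.68, 0.203, -0.675, 0.203]
ft_force: [0.5, 0.1, -2.2]
width: 0.0158
[0.4868099  0.21599244 0.15507515] 33.363065055692516 [ 0.49510525  0.1115221  -2.18201317]
```

View pics/w4.png

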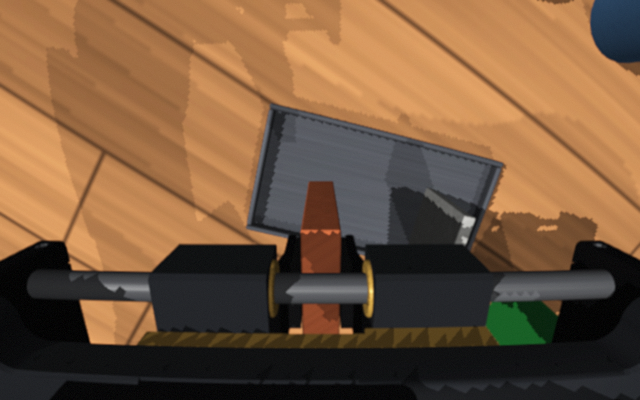

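View pics/s4.png

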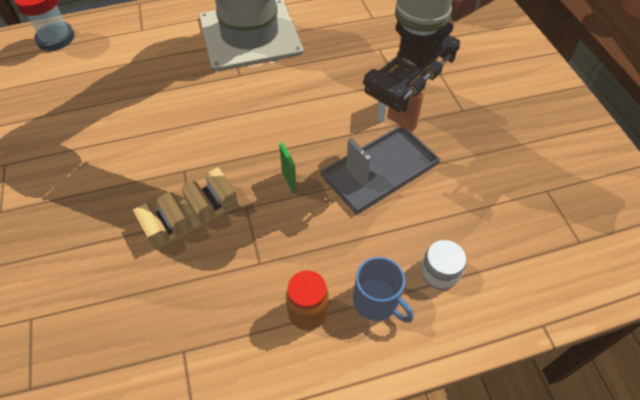

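The scene view shows the terracotta plate held and lifted, and the tray otherwise undisturbed. The wrist reads about 2 N of weight. Moving to the rack at height.

```bash

python3 -m inch '[[[0,-0.3,0.2,0,0,-0.02,1],[0,-0.65,0.3,0,0,-0.0424,1],[0,-1,0.3,0,0,-0.0424,1]]]' 50
python3 -m inch '[[[0,-0.35,0,0,0,0,1],[0,-0.7,0,0,0,0,1],[0,-1,0,0,0,0,1]]]'
python3 -m inch '[[[0,-0.35,0,0,0,0,1],[0.1,-0.7,0,0,0,0,1],[0.1,-1,0,0,0,0,1],[0.1,-1.0,0,0,0,0,1]]]'
python3 -m inch '[[[0,-0.2,-0.2,0,0,0,1],[0,-0.25,-0.4,0,0,0,1],[0,-0.25,-0.4,0,0,0,1],[0,-0.25,-0.4,0,0,0,1],[0,-0.25,-0.4,0,0,0,1]]]'
python3 - <<'E'
from h import *
print(read_state()['ee_pos'],yawx(),jaw()[:,0],read_state()['ft_force']);c=get_calibration('wrist');im=camera('wrist');save('w5',im);save('s5',camera('scene'));save('t5',camera('top'))
E
```

```text
time: 5.5
ee_pos: [0.4847, 0.0934, 0.1868]
eef_rot: [0.699, 0.11, -0.698, 0.11]
ft_force: [0.9, 0.2, -2.8]
width: 0.0159
time: 5.8
ee_pos: [0.4836, -0.0281, 0.1851]
eef_rot: [-0.698, -0.111, 0.699, -0.111]
ft_force: [0.9, 0.9, -2.2]
width: 0.0154
time: 6.2
ee_pos: [0.4951, -0.1513, 0.1844]
eef_rot: [-0.697, -0.108, 0.7, -0.108]
ft_force: [-0.1, -0.4, -2.2]
width: 0.0157
time: 6.7
ee_pos: [0.4975, -0.1744, 0.1396]
eef_rot: [0.699, 0.112, -0.698, 0.112]
ft_force: [-0.2, 0.0, -1.8]
width: 0.0156
[ 0.4974571  -0.17443998  0.13963023] 18.164974295667207 [ 9.98637602e-04 -8.54806911e-05 -9.99999498e-01] [-0.19223595  0.00493993 -1.80452729]
```

View pics/w5.png

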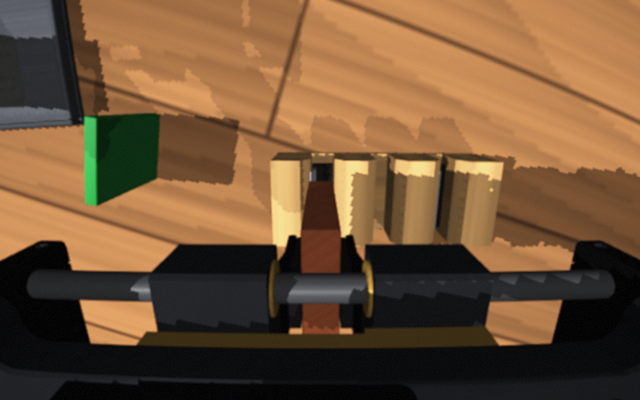

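```bash
cat >>h.py <<'E'
RC=np.array([0.5142,-0.2231]);RY=np.radians(18.1)
xh=np.array([np.cos(RY),np.sin(RY)]);yh=np.array([-np.sin(RY),np.cos(RY)])
def rk(p): p=np.atleast_2d(p)[:,:2]-RC; return np.c_[p@xh,p@yh].round(4)
E
python3 - <<'E'
from h import *
c=get_calibration('wrist');print(rk(read_state()['ee_pos']), read_state()['time'])
s=cv2.imread('pics/w5.png');cv2.imwrite('pics/w5z.png',cv2.resize(s[145:250,260:400],None,fx=5,fy=5,interpolation=2))
s=cv2.imread('pics/s5.png');cv2.imwrite('pics/s5z.png',cv2.resize(s[100:260,100:280],None,fx=4,fy=3.5,interpolation=2))
E
```

```text
[[-0.0009  0.051 ]] 6.85
```

View pics/w5z.png

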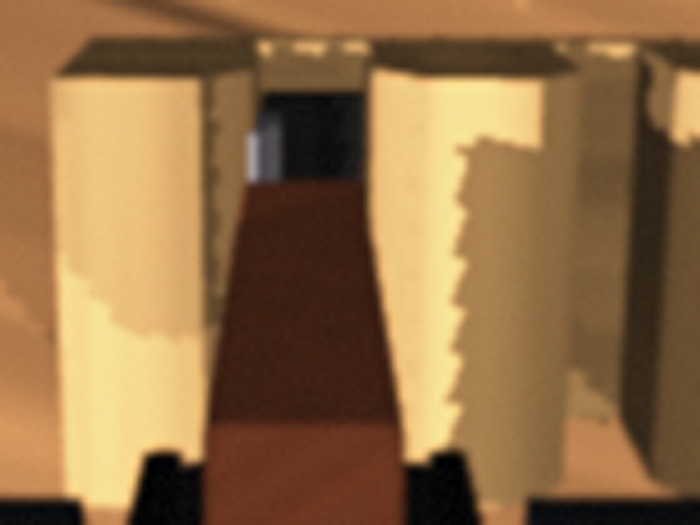

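View pics/s5z.png

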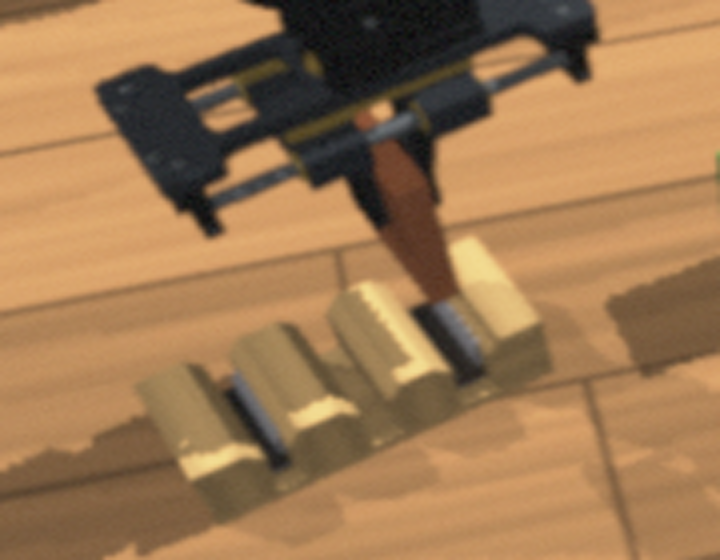

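```bash
python3 - <<'E'
from h import *
c=get_calibration('wrist')
z=lambda p:(np.array(p,float)+.5)/5-.5+[260,145]
print(rk(onz(c,z([[245,180],[367,180]]),.09)))
# throat: socket black between x 262..362 at far end row 90 (z~.02?) block edges
print(proj(c,[[*(RC+xh*.035+yh*v),h] for v,h in((.09,.05),(.0675,.05),(.0595,.04),(.0405,.04),(.0325,.05),(.0155,.05))])*5-[1300,725])
E
```

```text
[[0.028  0.0587]
 [0.028  0.0428]]
[[ 45.41780227  77.65851482]
 [193.09871301  77.44149983]
 [247.67866731  67.66419905]
 [368.05843374  67.70426786]
 [423.23679787  77.51609433]
 [534.7666047   77.7330935 ]]
```

```bash

python3 -m inch '[[[0.021,-0.009,0,0,0,0,1],[0.021,-0.009,0,0,0,0,1],[0.021,-0.009,-0.1,0,0,0,1],[0.021,-0.009,-0.2,0,0,0,1],[0.021,-0.009,-0.3,0,0,0,1],[0.021,-0.009,-0.36,0,0,0,1],[0.021,-0.009,-0.36,0,0,0,1],[0.021,-0.009,-0.36,0,0,0,1]]]'
python3 - <<'E'
from h import *
print(rk(read_state()['ee_pos']),read_state()['ft_force']);save('w6',camera('wrist')[130:260,230:430].repeat(4,0).repeat(4,1))
E
```

```text
time: 7.65
ee_pos: [0.4994, -0.1764, 0.0955]
eef_rot: [-0.698, -0.111, 0.698, -0.111]
ft_force: [0.0, -0.1, -2.2]
width: 0.0162
[[0.0004 0.049 ]] [ 0.03991739 -0.07513525 -2.20971024]
```

View pics/w6.png

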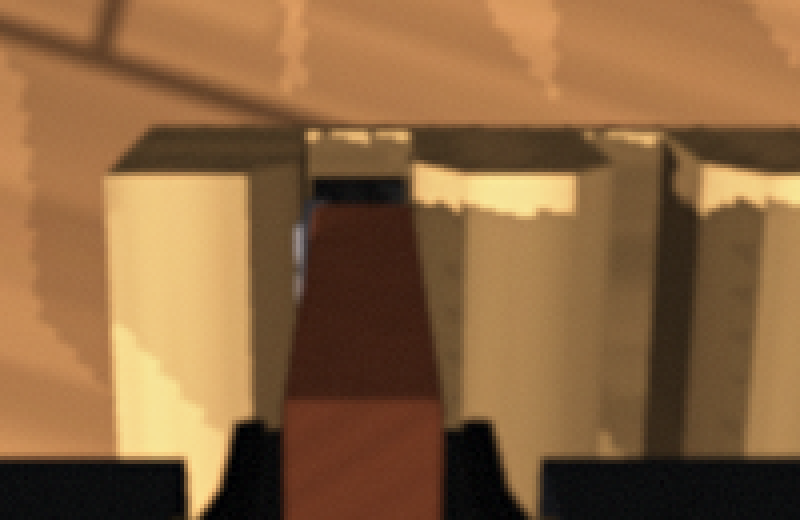

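The plate foot (312–410) sits in the throat (307–410), close to the -y wall as intended. There's no contact force yet. Going down slowly.

```bash

python3 -m inch '[[[0,0,-0.02,0,0,0,1],[0,0,-0.04,0,0,0,1],[0,0,-0.06,0,0,0,1],[0,0,-0.06,0,0,0,1]]]'
python3 -m inch '[[[0,0,-0.01,0,0,0,1],[0,0,-0.025,0,0,0,1],[0,0,-0.04,0,0,0,1],[0,0,-0.04,0,0,0,1]]]'
```

```text
time: 8.1
ee_pos: [0.4991, -0.1765, 0.088]
eef_rot: [-0.698, -0.111, 0.698, -0.111]
ft_force: [-0.1, -1.1, -1.7]
width: 0.0156
time: 8.5
ee_pos: [0.4995, -0.1768, 0.0835]
eef_rot: [0.698, 0.111, -0.698, 0.111]
ft_force: [1.6, -1.0, -3.3]
width: 0.0158
```

```bash

python3 -m inch '[[[0,0,-0.01,0,0,0,1],[0,0,-0.02,0,0,0,1],[0,0,-0.02,0,0,0,1]]]'
python3 -m inch '[[[0,0,-0.01,0,0,0,1],[0,0,-0.02,0,0,0,1],[0,0,-0.02,0,0,0,1]]]'
```

```text
time: 8.8
ee_pos: [0.4997, -0.1767, 0.0813]
eef_rot: [0.699, 0.111, -0.698, 0.111]
ft_force: [1.5, -1.2, -0.4]
width: 0.0159
time: 9.1
ee_pos: [0.4994, -0.1767, 0.0785]
eef_rot: [0.698, 0.111, -0.698, 0.111]
ft_force: [2.9, -3.6, -3.0]
width: 0.016
```

```bash

python3 -m inch '[[[0,0,-0.008,0,0,0,1],[0,0,-0.016,0,0,0,1],[0,0,-0.016,0,0,0,1]]]'
python3 -m inch '[[[0,0,-0.008,0,0,0,1],[0,0,-0.016,0,0,0,1],[0,0,-0.016,0,0,0,1]]]'
```

```text
time: 9.4
ee_pos: [0.4992, -0.1767, 0.0766]
eef_rot: [-0.698, -0.111, 0.698, -0.111]
ft_force: [2.6, -3.9, -2.7]
width: 0.0154
time: 9.7
ee_pos: [0.4993, -0.1766, 0.0747]
eef_rot: [-0.698, -0.111, 0.698, -0.111]
ft_force: [2.9, -3.7, -2.6]
width: 0.0159
```

```bash

python3 -m inch '[[[0,0,-0.008,0,0,0,1],[0,0,-0.016,0,0,0,1],[0,0,-0.016,0,0,0,1]]]'
python3 - <<'E'
from h import *
c=get_calibration('wrist');print(rk(read_state()['ee_pos']),read_state()['ft_force'],read_state()['torque']);save('w7',camera('wrist')[130:260,230:430].repeat(4,0).repeat(4,1));save('s7',cv2.resize(camera('scene')[100:260,100:280],None,fx=4,fy=3.5,interpolation=2))
E
```

```text
time: 10.0
ee_pos: [0.4993, -0.1765, 0.0729]
eef_rot: [-0.698, -0.111, 0.698, -0.111]
ft_force: [1.8, -4.1, -3.2]
width: 0.0156
[[0.0003 0.0489]] [ 1.81791429 -4.07002655 -3.15105701] [-1.09006878 -0.50069716 -0.03809516]
```

View pics/w7.png

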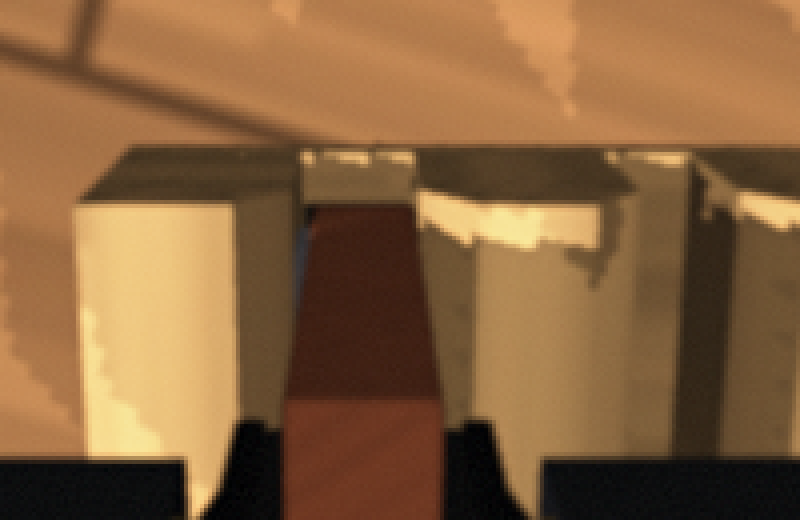

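View pics/s7.png

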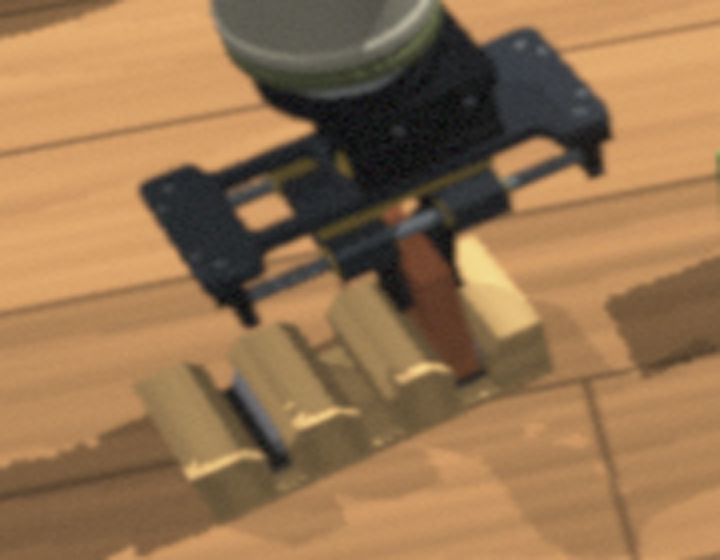

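Plate is straight in the slot and hasn't slipped. The cheek pushes sideways with about 4 N, and the stop hasn't been reached yet. Continuing in ~1 mm steps.

```bash

python3 -m inch '[[[0,0,-0.01,0,0,0,1],[0,0,-0.01,0,0,0,1]]]'
python3 -m inch '[[[0,0,-0.01,0,0,0,1],[0,0,-0.01,0,0,0,1]]]'
```

```text
time: 10.3
ee_pos: [0.4994, -0.1766, 0.0717]
eef_rot: [0.698, 0.111, -0.698, 0.111]
ft_force: [2.2, -4.3, -2.4]
width: 0.0154
time: 10.5
ee_pos: [0.4995, -0.1765, 0.0708]
eef_rot: [0.698, 0.111, -0.698, 0.111]
ft_force: [1.4, -4.3, 2.9]
width: 0.0151
```

```bash

python3 -m inch '[[[0,0,-0.01,0,0,0,1],[0,0,-0.01,0,0,0,1]]]'
```

```text
time: 10.7
ee_pos: [0.4996, -0.1766, 0.0699]
eef_rot: [0.698, 0.111, -0.698, 0.111]
ft_force: [-0.7, -3.4, 7.5]
width: 0.0157
```

```bash

python3 -m inch '[[[0,0,-0.01,0,0,0,1],[0,0,-0.01,0,0,0,1],[0,0,-0.01,0,0,0,1]]]'
```

```text
time: 11.0
ee_pos: [0.4996, -0.1765, 0.0692]
eef_rot: [0.698, 0.111, -0.698, 0.111]
ft_force: [-3.0, -4.2, 11.3]
width: 0.0159
```

```bash

python3 -m inch '[[[0,0,-0.002,0,0,0,1],[0,0,-0.002,0,0,0,1],[0,0,-0.002,0,0,0,1],[0,0,-0.002,0,0,0,1],[0,0,-0.002,0,0,0,1]]]'
python3 -m inch '[[[0,0,0,0,0,0,0.6],[0,0,0,0,0,0,0.4],[0,0,0,0,0,0,0.3],[0,0,0,0,0,0,0.3],[0,0,0,0,0,0,0.3],[0,0,0,0,0,0,0.3]]]'
```

```text
time: 11.5
ee_pos: [0.4996, -0.1766, 0.0691]
eef_rot: [0.698, 0.111, -0.698, 0.111]
ft_force: [-3.3, -3.1, 15.3]
width: 0.0157
time: 12.1
ee_pos: [0.4993, -0.1763, 0.0678]
eef_rot: [-0.698, -0.111, 0.698, -0.111]
ft_force: [-0.5, -0.0, -0.3]
width: 0.0552
```

```bash

python3 - <<'E'
from h import *
save('w8',camera('wrist')); print(read_state()['ft_force'],read_state()['ee_pos'])
E
```

```text
[-1.13434348 -0.46897068  0.40007307] [ 0.49932382 -0.17641784  0.06788754]
```

View pics/w8.png

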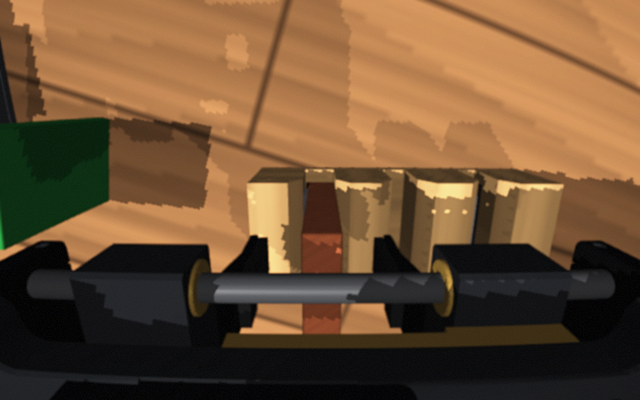

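The thick plate stands upright in the slot and is released, with the fingers clear on both sides. It bedded at about 15 N. Now lifting and going for the thin plate.

```bash

python3 -m inch '[[[0,0,0.3,0,0,0,0.2],[0,0,0.7,0,0,0,0],[0,0,1,0,0,0,0]]]' 50
python3 -m inch '[[[0,0.4,0,0,0,0.0044,0],[0.1,0.8,0,0,0,0.0044,0],[0.15,1,0,0,0,0.0044,0]]]'
python3 -m inch '[[[0,0.4,0,0,0,0,0],[0,0.8,0,0,0,0,0],[0,1,0,0,0,0,0]]]'
python3 -m inch '[[[0,0.3,-0.1,0,0,0,0],[0,0.45,-0.2,0,0,0,0],[0,0.45,-0.3,0,0,0,0],[0,0.45,-0.3,0,0,0,0],[0,0.45,-0.3,0,0,0,0]]]'
python3 - <<'E'
from h import *
c=get_calibration('wrist');s=read_state();print(s['ee_pos'],yawx());save('w9',camera('wrist'))
print(proj(c,[[.5182,.1177,.095]]))
save('t9',camera('top')[170:270])
E
```

```text
time: 12.45
ee_pos: [0.4997, -0.1763, 0.1905]
eef_rot: [0.699, 0.111, -0.698, 0.111]
ft_force: [1.0, -1.0, 0.2]
width: 0.0773
time: 12.75
ee_pos: [0.5178, -0.0521, 0.1887]
eef_rot: [0.697, 0.122, -0.696, 0.122]
ft_force: [0.3, -0.8, 0.0]
width: 0.0863
time: 13.05
ee_pos: [0.5167, 0.0682, 0.1883]
eef_rot: [0.697, 0.123, -0.696, 0.122]
ft_force: [1.1, 0.5, 0.1]
width: 0.0872
time: 13.55
ee_pos: [0.5175, 0.1161, 0.1519]
eef_rot: [-0.697, -0.12, 0.697, -0.12]
ft_force: [-0.1, 0.6, 0.6]
width: 0.0872
[0.51753599 0.11609422 0.15190958] 19.577093654984424
[[318.61932242 217.5733267 ]]
```

View pics/w9.png

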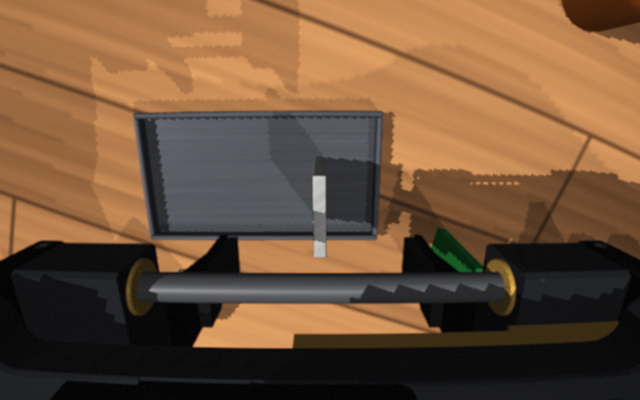

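The thin plate is square and centred between the fingers at (319,217).

```bash

python3 -m inch '[[[0.006,0.013,-0.3,0,0,0,0],[0.006,0.013,-0.6,0,0,0,0],[0.006,0.013,-0.8,0,0,0,0],[0.006,0.013,-0.81,0,0,0,0],[0.006,0.013,-0.81,0,0,0,0.7],[0.006,0.013,-0.81,0,0,0,1],[0.006,0.013,-0.81,0,0,0,1],[0.006,0.013,-0.81,0,0,0,1],[0.006,0.013,-0.81,0,0,0,1],[0.006,0.013,-0.81,0,0,0,1]]]' 40
python3 -m inch '[[[0,0,0,0,0,0,1],[0,0,0,0,0,0,1],[0,0,0,0,0,0,1],[0,0,0,0,0,0,1],[0,0,0,0,0,0,1],[0,0,0,0,0,0,1],[0,0,0,0,0,0,1]]]'
```

```text
time: 14.65
ee_pos: [0.5182, 0.1191, 0.055]
eef_rot: [0.697, 0.121, -0.697, 0.121]
ft_force: [0.4, -0.7, -0.2]
width: 0.0471
time: 15.35
ee_pos: [0.5181, 0.1191, 0.0547]
eef_rot: [0.697, 0.121, -0.697, 0.121]
ft_force: [-0.0, -0.6, -0.6]
width: 0.0086
```

```bash

python3 -m inch '[[[0,0,0.2,0,0,0,1],[0,0,0.5,0,0,0,1],[0,0,0.8,0,0,0,1],[0,-0.2,1,0,0,-0.0043,1],[0,-0.5,1,0,0,-0.0043,1],[0,-0.8,1,0,0,-0.0043,1],[0,-1,1,0,0,-0.0043,1]]]' 50
python3 -m inch '[[[0,-0.35,0.2,0,0,0,1],[0,-0.7,0.2,0,0,0,1],[0.05,-1,0.2,0,0,0,1]]]'
python3 -m inch '[[[0,-0.35,0,0,0,0,1],[0.05,-0.7,0,0,0,0,1],[0.05,-1,0,0,0,0,1],[0.05,-1,0,0,0,0,1]]]'
python3 -m inch '[[[0,-0.2,-0.1,0,0,0,1],[0,-0.25,-0.3,0,0,0,1],[0,-0.25,-0.4,0,0,0,1],[0,-0.25,-0.4,0,0,0,1],[0,-0.25,-0.4,0,0,0,1]]]'
python3 - <<'E'
from h import *
c=get_calibration('wrist');s=read_state();print(s['ee_pos'],rk(s['ee_pos']),yawx(),s['ft_force']);im=camera('wrist');save('w10',im)
E
```

```text
time: 16.05
ee_pos: [0.5178, -0.0038, 0.1747]
eef_rot: [-0.698, -0.11, 0.698, -0.111]
ft_force: [0.9, -0.4, -1.0]
width: 0.0085
time: 16.35
ee_pos: [0.5237, -0.1235, 0.1994]
eef_rot: [0.699, 0.11, -0.698, 0.111]
ft_force: [1.6, -0.3, -2.6]
width: 0.0089
time: 16.75
ee_pos: [0.5284, -0.2472, 0.1977]
eef_rot: [-0.698, -0.108, 0.699, -0.109]
ft_force: [-0.3, 0.4, -2.2]
width: 0.0083
time: 17.25
ee_pos: [0.5305, -0.2698, 0.1513]
eef_rot: [0.698, 0.112, -0.698, 0.112]
ft_force: [-0.3, -0.6, -0.4]
width: 0.0085
[ 0.5304997  -0.26980052  0.15129703] [[ 0.001  -0.0495]] 18.205022140629154 [-0.2538473  -0.62121863 -0.38543709]
```

View pics/w10.png

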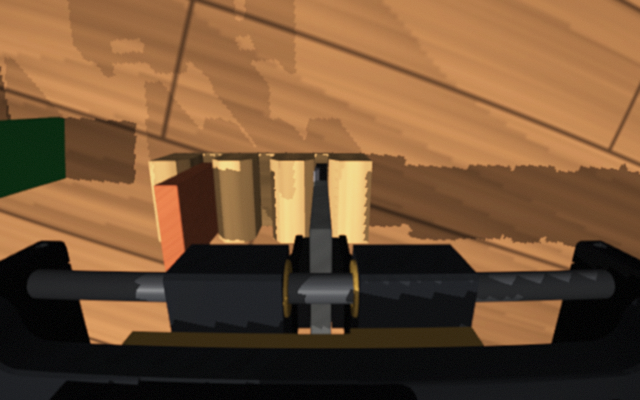

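```bash

python3 -m inch '[[[0.002,-0.012,0,0,0,0,1],[0.002,-0.012,-0.1,0,0,0,1],[0.002,-0.012,-0.25,0,0,0,1],[0.002,-0.012,-0.38,0,0,0,1],[0.002,-0.012,-0.38,0,0,0,1],[0.002,-0.012,-0.38,0,0,0,1]]]'
python3 - <<'E'
from h import *
c=get_calibration('wrist');s=read_state();print(s['ee_pos'],rk(s['ee_pos']),yawx(),s['ft_force']);im=camera('wrist');save('w11',cv2.resize(im[140:260,230:400],None,fx=4.5,fy=4.5,interpolation=2))
E
```

```text
time: 17.9
ee_pos: [0.5302, -0.2722, 0.1049]
eef_rot: [-0.698, -0.112, 0.698, -0.111]
ft_force: [-0.3, -0.7, -1.7]
width: 0.0086
[ 0.53024317 -0.27221986  0.10494037] [[-0.     -0.0517]] 18.12943732780289 [-0.3391871  -0.69414174 -1.70461213]
```

View pics/w11.png

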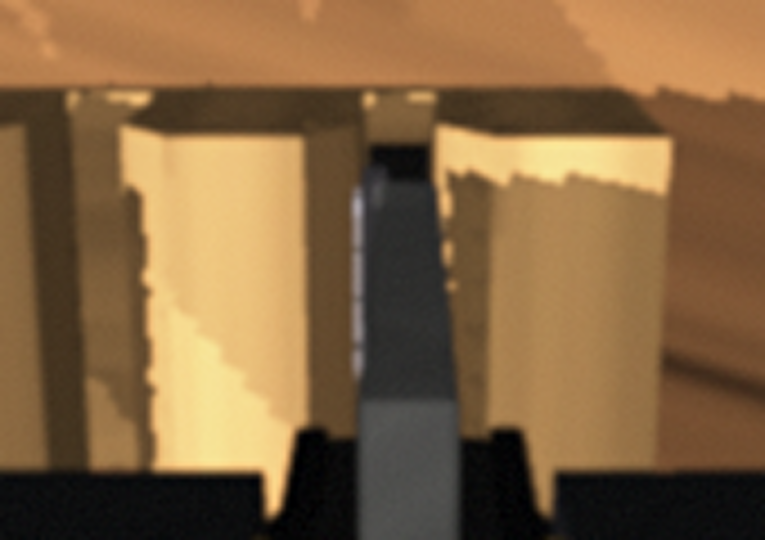

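The plate foot (365–433) is centred over the throat (365–436). I'll nudge it slightly toward the -y wall and go down slowly.

```bash

python3 -m inch '[[[0.001,-0.004,-0.03,0,0,0,1],[0.001,-0.004,-0.06,0,0,0,1],[0.001,-0.004,-0.09,0,0,0,1],[0.001,-0.004,-0.09,0,0,0,1]]]'
python3 -m inch '[[[0,0,-0.02,0,0,0,1],[0,0,-0.03,0,0,0,1],[0,0,-0.045,0,0,0,1],[0,0,-0.045,0,0,0,1]]]'
```

```text
time: 18.35
ee_pos: [0.5301, -0.2728, 0.0938]
eef_rot: [-0.698, -0.112, 0.699, -0.111]
ft_force: [-0.4, 0.6, -1.4]
width: 0.0087
time: 18.75
ee_pos: [0.5306, -0.2723, 0.0897]
eef_rot: [0.698, 0.112, -0.698, 0.111]
ft_force: [-2.4, 2.9, 5.7]
width: 0.0084
```

```bash

python3 -m inch '[[[0,0,-0.015,0,0,0,1],[0,0,-0.025,0,0,0,1],[0,0,-0.025,0,0,0,1]]]'
```

```text
time: 19.05
ee_pos: [0.5303, -0.2722, 0.0855]
eef_rot: [-0.698, -0.112, 0.698, -0.111]
ft_force: [-0.2, 3.9, -1.3]
width: 0.0088
```

```bash

python3 -m inch '[[[-0.001,0.004,-0.005,0,0,0,1],[-0.001,0.004,-0.015,0,0,0,1],[-0.001,0.004,-0.02,0,0,0,1],[-0.001,0.004,-0.02,0,0,0,1]]]'
python3 -m inch '[[[0,0,-0.008,0,0,0,1],[0,0,-0.016,0,0,0,1],[0,0,-0.016,0,0,0,1]]]'
```

```text
time: 19.45
ee_pos: [0.5303, -0.2722, 0.0836]
eef_rot: [-0.698, -0.111, 0.698, -0.111]
ft_force: [-1.4, 4.5, 1.0]
width: 0.0086
time: 19.75
ee_pos: [0.5305, -0.2721, 0.082]
eef_rot: [0.698, 0.111, -0.698, 0.111]
ft_force: [-2.1, 4.8, 4.3]
width: 0.0083
```

```bash

python3 - <<'E'
from h import *
c=get_calibration('wrist');s=read_state();print(s['ee_pos'],rk(s['ee_pos']),yawx(),s['ft_force'],s['torque']);im=camera('wrist');save('w12',cv2.resize(im[140:260,230:400],None,fx=4.5,fy=4.5,interpolation=2));save('s12',cv2.resize(camera('scene')[140:260,110:250],None,fx=5,fy=5,interpolation=2))
E
```

```text
[ 0.53054507 -0.27209098  0.08201629] [[ 0.0003 -0.0516]] 18.134663167310634 [-2.10944765  4.78628273  4.28154102] [ 1.34090639  0.53398178 -0.07396387]
```

View pics/w12.png

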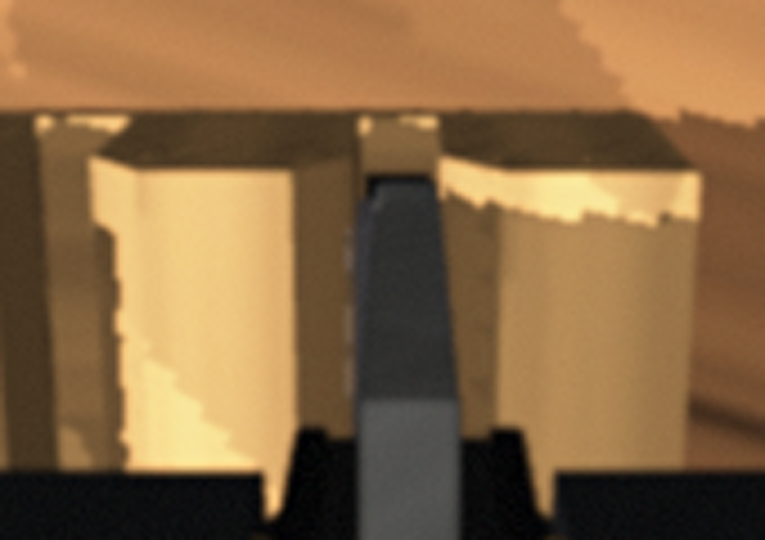

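View pics/s12.png

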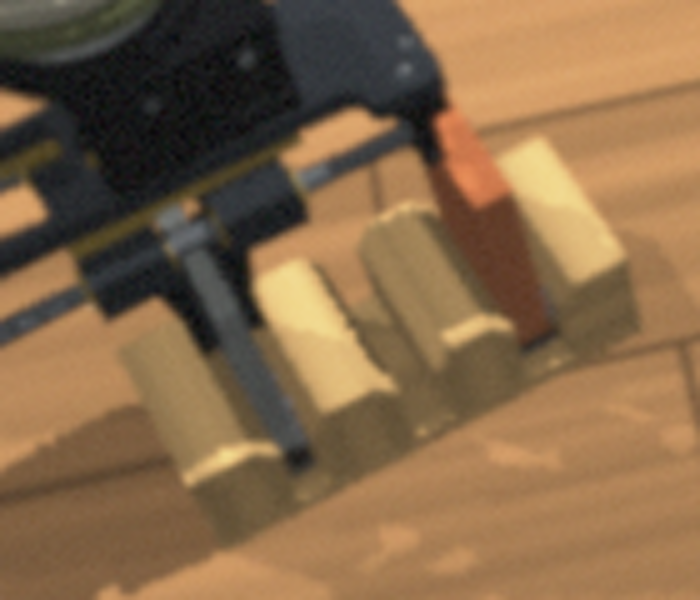

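```bash

python3 -m inch '[[[-0.002,0.008,0,0,0,0,1],[-0.002,0.008,0,0,0,0,1],[-0.002,0.008,0,0,0,0,1]]]'
```

```text
time: 20.15
ee_pos: [0.5305, -0.2719, 0.082]
eef_rot: [0.699, 0.111, -0.698, 0.112]
ft_force: [-0.2, 0.8, 3.7]
width: 0.0082
```

```bash

python3 -m inch '[[[0,0,-0.008,0,0,0,1],[0,0,-0.008,0,0,0,1]]]'
```

```text
time: 20.35
ee_pos: [0.5303, -0.272, 0.0807]
eef_rot: [0.699, 0.111, -0.698, 0.112]
ft_force: [1.6, 0.8, 1.6]
width: 0.0089
```

```bash

python3 -m inch '[[[0,0,-0.008,0,0,0,1],[0,0,-0.008,0,0,0,1]]]'
```

```text
time: 20.55
ee_pos: [0.5301, -0.272, 0.0796]
eef_rot: [0.698, 0.111, -0.698, 0.111]
ft_force: [1.8, -1.9, 0.1]
width: 0.0085
```

```bash

python3 -m inch '[[[0,0,-0.008,0,0,0,1],[0,0,-0.008,0,0,0,1]]]'
```

```text
time: 20.75
ee_pos: [0.53, -0.272, 0.0786]
eef_rot: [0.698, 0.111, -0.698, 0.111]
ft_force: [1.6, -3.1, -1.1]
width: 0.0083
```

```bash

python3 -m inch '[[[0,0,-0.01,0,0,0,1],[0,0,-0.01,0,0,0,1]]]'
python3 -m inch '[[[0,0,-0.01,0,0,0,1],[0,0,-0.01,0,0,0,1]]]'
```

```text
time: 20.95
ee_pos: [0.53, -0.2719, 0.0773]
eef_rot: [-0.698, -0.111, 0.698, -0.111]
ft_force: [1.8, -3.9, -1.9]
width: 0.009
time: 21.15
ee_pos: [0.5299, -0.2718, 0.0761]
eef_rot: [-0.698, -0.111, 0.698, -0.111]
ft_force: [2.6, -3.9, -1.6]
width: 0.0085
```

```bash

python3 -m inch '[[[0,0,-0.01,0,0,0,1],[0,0,-0.01,0,0,0,1]]]'
```

```text
time: 21.35
ee_pos: [0.53, -0.2716, 0.075]
eef_rot: [-0.698, -0.111, 0.698, -0.111]
ft_force: [2.2, -4.0, -1.9]
width: 0.0086
```

```bash

python3 -m inch '[[[0,0,-0.01,0,0,0,1],[0,0,-0.01,0,0,0,1]]]'
python3 -m inch '[[[0,0,-0.01,0,0,0,1],[0,0,-0.01,0,0,0,1]]]'
```

```text
time: 21.55
ee_pos: [0.5301, -0.2715, 0.0738]
eef_rot: [-0.698, -0.111, 0.698, -0.111]
ft_force: [1.2, -4.1, -1.1]
width: 0.0089
time: 21.75
ee_pos: [0.5301, -0.2714, 0.0726]
eef_rot: [0.698, 0.111, -0.698, 0.111]
ft_force: [2.8, -4.7, -1.9]
width: 0.0088
```

```bash

python3 -m inch '[[[0,0,-0.01,0,0,0,1],[0,0,-0.01,0,0,0,1]]]'
```

```text
time: 21.95
ee_pos: [0.5302, -0.2715, 0.0718]
eef_rot: [0.698, 0.111, -0.698, 0.111]
ft_force: [0.6, -4.8, 2.6]
width: 0.009
```

```bash

python3 -m inch '[[[0,0,-0.01,0,0,0,1],[0,0,-0.01,0,0,0,1]]]'
```

```text
time: 22.15
ee_pos: [0.5302, -0.2715, 0.0709]
eef_rot: [0.698, 0.111, -0.698, 0.112]
ft_force: [-0.7, -3.0, 7.3]
width: 0.009
```

```bash

python3 -m inch '[[[0,0,-0.01,0,0,0,1],[0,0,-0.01,0,0,0,1]]]'
python3 -m inch '[[[0,0,-0.003,0,0,0,1],[0,0,-0.003,0,0,0,1],[0,0,-0.003,0,0,0,1],[0,0,-0.003,0,0,0,1],[0,0,-0.003,0,0,0,1]]]'
```

```text
time: 22.35
ee_pos: [0.5303, -0.2715, 0.0702]
eef_rot: [0.698, 0.111, -0.698, 0.112]
ft_force: [-3.2, -3.4, 11.0]
width: 0.0085
time: 22.85
ee_pos: [0.5304, -0.2715, 0.0701]
eef_rot: [0.698, 0.111, -0.698, 0.112]
ft_force: [-3.7, -3.1, 13.6]
width: 0.0087
```

```bash

python3 -m inch '[[[0,0,0,0,0,0,0.6],[0,0,0,0,0,0,0.4],[0,0,0,0,0,0,0.3],[0,0,0,0,0,0,0.3],[0,0,0,0,0,0,0.3],[0,0,0,0,0,0,0.3],[0,0,0.3,0,0,0,0.3],[0,0,0.6,0,0,0,0.3],[0,0,1,0,0,0,0.3]]]'
python3 -m inch '[[[-0.3,0,0.3,0,0,0,0.3],[-0.6,0,0.3,0,0,0,0.3],[-0.6,0,0.3,0,0,0,0.3],[-0.6,0,0.3,0,0,0,0.3]]]'
python3 - <<'E'
from h import *
save('w13',camera('wrist'));save('s13',cv2.resize(camera('scene')[100:260,100:280],None,fx=4,fy=3.5,interpolation=2))
save('t13',cv2.resize(camera('top')[180:270,380:500],None,fx=5,fy=5,interpolation=2))
E
```

```text
time: 23.75
ee_pos: [0.5291, -0.2709, 0.1887]
eef_rot: [-0.697, -0.112, 0.699, -0.111]
ft_force: [0.6, -1.2, 0.4]
width: 0.0603
time: 24.15
ee_pos: [0.4576, -0.2718, 0.2251]
eef_rot: [0.698, 0.111, -0.698, 0.111]
ft_force: [-0.0, 0.2, 0.5]
width: 0.0612
```

View pics/w13.png

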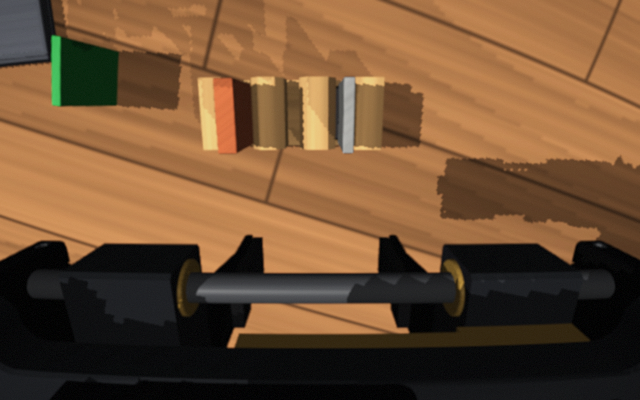

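View pics/s13.png

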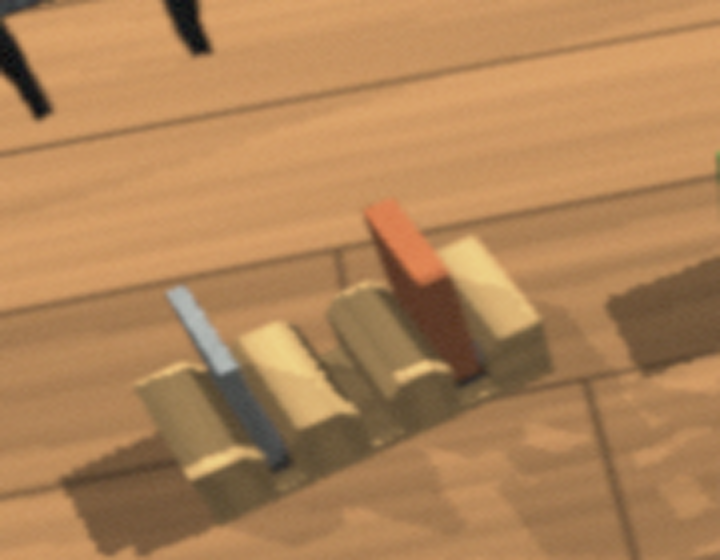

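View pics/t13.png

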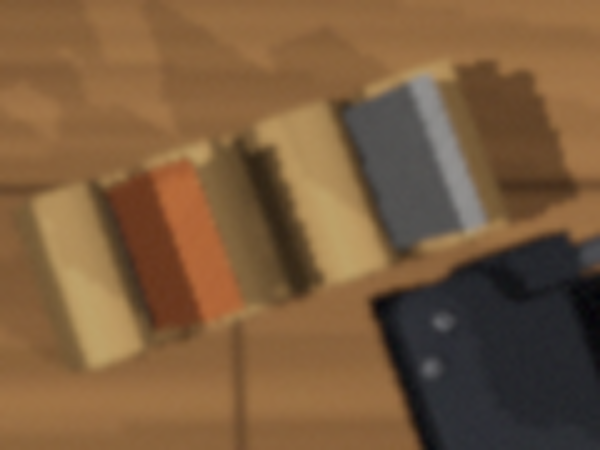

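Both plates stand in their slots with the middle slot empty. In the wrist view, thick is at (228,115) and thin at (348,115). I'll check their tilt numerically.

```bash
python3 - <<'E'
from h import *
c=get_calibration('wrist');im=cv2.imread('pics/w13.png');t=cv2.resize(im,None,fx=4,fy=4,interpolation=cv2.INTER_LINEAR)
h=cv2.cvtColor(t,cv2.COLOR_BGR2HSV)
for n,m,z,(a,b) in (('thick',(h[...,0]<12)&(h[...,1]>150)&(h[...,2]>170),.1085,(205,250)),('thin',(h[...,1]<70)&(h[...,2]>110),.1095,(335,362))):
    k=np.zeros(m.shape,np.uint8);k[260:640,a*4:b*4]=m[260:640,a*4:b*4]
    q=max(cv2.findContours(k,0,1)[0],key=cv2.contourArea)[:,0].astype(float)
    Q=rk(onz(c,(q+.5)/4-.5,z)); r=cv2.minAreaRect((Q*1000).astype(np.float32));print(n,r)
E
```

```text
thick ((0.5968551635742188, 50.27485656738281), (15.27661418914795, 60.978240966796875), 89.82424926757812)
thin ((1.1431198120117188, -50.23992156982422), (60.358192443847656, 10.675637245178223), 0.646168053150177)
```

```bash
python3 -c "
from bench import *
s=read_state();print(s['time'],s['ft_force']);close_job()"
```

```text
24.3 [ 0.4673127  -0.37358066  0.15015839]
the job is handed in; nothing more can be done
```

Both plates are in their slots and released, and I handed the job in at 24.3 s. No verdict is reported back.

- **Thick plate:** it went into the widest slot first and was bedded with about 15–18 N, judged from the wrist force.
- **Thin plate:** it then went into the narrowest slot and was bedded with about 15 N. On the way down it pressed against the slot's side wall with about 5 N. I shifted it about 1.5 mm sideways, and the rest of the descent was normal.

**Last checks:**
- In the final wrist picture, both top faces lie within about 1.2 mm of their slot centres and within 1° of the rack's direction. That means both stand close to upright.
- The middle slot is empty and the open gripper was clear of the rack, with the wrist force near zero.
- I did not measure the mug, jar and tin again at the end. The arm's path stayed away from them.
- The final force on each stop can't be measured directly. I judged it only from how each plate bedded.

No check failed. The one small disagreement was the rack position, where the wrist views differed by about 1 mm; I corrected for it before inserting the plates.

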